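Close the tool steriliser and start it with its push-and-turn knob

ROBOT

A 6-joint arm with a two-finger parallel gripper is mounted at the origin on a cart in front of the work surface, level with it; the furniture and walls round the work are solid. World frame = base frame: x ahead of the robot, y to its left, z up, the work surface at z = 0. Lengths are in m, angles in rad, forces in N, time in s.
With the tool pointing down it reaches from about 0.25 to 0.775 m from the base axis. Payload 4 kg.
Tool frame: the origin (TCP) lies at the very end of the fingers, on their centre line; the grasp point (between the pads) lies 19 mm behind it (robot.tcp_to_grasp is the distance from the TCP to the grasp point, in m); z points along the fingers, y is the line along which they close (so a half turn about z gives the same grasp; the last joint's range is limited). The gripper opens to 94 mm and grips with 3 to 60 N. Pads are 16 mm wide; open, the fingers measure 119 mm over their backs; the gripper's body (75 mm by 177 mm) begins 78 mm behind the grasp point.
Start: joints at [1.246, 0.087, 1.371, -0, 1.684, -0.103], TCP at [0.121, 0.537, 0.206] pointing down, gripper open.
Joint ranges: [-3.1, 3.1], [-0.76, 2.03], [0.27, 2.55], [-1.08, 4.22], [0.17, 2.65], [-2.57, 2.57]. Speed limits (rad/s): [2.79, 2.79, 3.14, 3.14, 3.14, 3.14].

INTERFACE

Orientations are given as [roll, pitch, yaw] about the fixed x, y, z axes, in that order (R = Rz(yaw) Ry(pitch) Rx(roll)).
In Python, from bench import robot gives the robot as it stands.
- The arm moves only by the tool drive_effector, called after "Call:" in YAML: its name, and indented under it one key for each argument. Schema: {"type":"object","properties":{"rows":{"type":"array","items":{"type":"object","properties":{"aperture":{"type":"number"},"trans":{"type":"array","items":{"type":"number"},"minItems":3,"maxItems":3},"yaw":{"type":"number"}},"additionalProperties":false,"required":["aperture"]},"minItems":1,"maxItems":20},"only":{"type":"string"},"quiet":{"type":"boolean"},"lines":{"type":"string"}},"required":["rows"],"additionalProperties":false}. rows is a list of rows, 1 to 20 of them, each an object with the fields aperture (the finger opening in m), trans (a list: dx, dy, dz in units of 50 mm), yaw (a turn about the tool's z in units of 0.1 rad); a field left out counts as zero (the opening has to be given); each row shifts and turns the commanded pose from where the row before left it, along the tool's axes as they then stand; what a row does not reach is not made up. A row lasts 1/12 s, in which the tool goes at most 0.0417 m and 0.125 rad, less where a joint would pass 70% of its speed; a pose out of reach is approached as far as the arm can. The fingers move at their own pace and stop on an object; the grip force is fixed at half the most. Time passes only in rows, so rows that do not move let the fingers close. The tool returns the time, the measured TCP pose, the force, the opening and the grip force at its end. only (a regular expression) keeps the lines of the reply that match it, lines (a string "A,B") keeps lines A to B, and quiet returns only ok. Input that does not fit is refused with a message, and nothing moves.
- robot.get_obs(): the state, without advancing time (a new reading comes with each control period).
- robot.snapshot(name): name is "scene" or "side" or "wrist"; returns a dict with "color" (420x560x3 uint8, blue, green, red), "fx", "fy", "cx", "cy" (pixels), "extrinsics" (4x4, takes a point from world to camera coordinates). Camera axes: x right, y down, z forward; pixel columns grow to the right and rows downward; lengths in m; the calibration is good to about 2 mm. A picture is of the moment at which its call begins. There is no depth.
- robot.close_job(): hands the job in; it is judged then, once.
The state is a dict: "time": time; "joint_positions": joint angles; "qvel": joint speeds; "joint_torque": joint torques, N m; "tool_pos": TCP position; "ee_rot": TCP orientation; "wrist_force": force on the tool from outside, world axes, zero at the start; "wrist_torque": the same for the moment, N m; "width": finger opening in m; "finger_force": force on a finger pad.
Only numpy, scipy, OpenCV 4.12 (cv2) and the standard library are available. Lean on these libraries where they do the work, as an engineer would, in place of code of your own. Each camera call takes 0.05 s, during which the arm holds its last target. There are 200 camera calls.

TASK

The tweezers are already lying in the steam steriliser; please start it. First lower the domed lid onto the pot (set it down, do not drop it), turned so that the notch in its rim goes over the blue key and it lies flat all round; then push the knob in against its spring, turn it clockwise past its safety stop until its pointer stands at the red dot, and let it spring back out. Leave the things lying around where they are.

Things in the scene. Friction and masses are not known exactly. Their poses are not given: they have to be found in the camera images.
- steriliser: Bench steam steriliser, a fixed white stadium-shaped base 287 long (its x) x 152 wide x 36 mm high. Origin: on the worktop under the axis of the round steel pot; its x points away from the knob, z up. Pot: inner diameter 112, outer 134, rim 64 mm above the worktop, floor at 38 mm. The knob's axis is vertical, 135 mm from the pot's axis towards -x (the operator's side)
- pot_seat (a point): Point on the pot's axis, 55 mm above the worktop: where the lid's origin lies when the lid is fully seated. Axes as the steriliser's
- key (a point): Blue key (tooth) on the operator's side of the pot's rim, 63 mm from the pot's axis towards the steriliser's -x; the point is at rim height. The key is 10 mm wide, stands 12 mm above the rim and has a rounded top
- lid: Loose lid, about 0.2 kg: grey ring 140 mm across, clear dome, black handle, 66 mm high in all. Origin: centre of the underside of its tapered spigot (107 mm across, 9 mm deep, 2 mm play all round in the pot); z up. The ring, 5 mm thick, lies on the rim when seated. Notch on its -x side: a seated lid has the steriliser's yaw. Starts standing on the worktop
- lid_handle (a point): Point to grip on the lid's axis, 59 mm above the lid's origin. The handle is a solid upright bar 56 long (along the lid's x), 14 thick (along its y), its top 66 mm and the dome's crown 38 mm above the lid's origin; a blue tick on its top marks the notch end
- lid_notch (a point): Notch in the lid's ring, 15 mm wide and open outwards, on the lid's -x side; the point lies 63 mm from the lid's axis, at the underside of the ring: on key when seated
- knob_grip (a point): Point to grip in the knob's bar, on the knob's vertical axis, 67 mm above the worktop when the knob is out. Its x points along the bar to the pointer (white line). The black bar is 46 long, 13 thick and 26 tall; its top is 7 mm above this point and the disc that it stands on (60 mm in diameter) 17 mm below it. Fingers on both sides of the bar can press on the disc
- knob_press (a joint): How far the knob is pushed straight down, m: 0 out, 0.006 bottomed. Spring: about 5.5 N to start, 11 N at the bottom; springs out when let go
- knob_turn (a joint): Turn of the knob, rad, clockwise seen from above: 0 off (white ring mark), 0.75 small amber dot, 1.30 red dot, 1.6 end. Pointer at yaw (steriliser's + 0.65 - value). Stays where it is left. Safety stop: not pushed in, it stops at about 0.2; pushed in by at least 3.5 mm (better 4.5 or more) it passes; from 0.55 on it turns freely also when out. Starts between 0 and 0.12
- tweezers: Steel tweezers, 100 mm, lying loose on the pot's floor; origin at the centre of the underside. They stay there
- trimmer_red: Small red trimmer, 100 mm, lying near the worktop's front edge, to be left alone; origin at the centre of the underside
- razor_case: Grey razor case, 42 x 120 x 24 mm, lying near the worktop's front edge, to be left alone; origin at the centre of the underside
- cologne: Bottle of yellow cologne with a white cap, 33 x 45 x 104 mm, standing behind and left of the steriliser, to be left alone; origin at the centre of the underside

How it is judged:
By the outcome, as a careful person would: the job done as asked, in the order asked, and still so for the second after the job is handed in, with the robot touching nothing.
It also fails if it takes over 51 s, if anything falls off the work surface, if the arm or the gripper's body presses on something with over 40 N, if the wrist force passes 120 N, or if a joint passes its speed limit or range.

## Working session

There is one attempt and no reset: what is moved stays moved. The work goes in short steps, Python scripts to look and compute and a tool call to move; the robot and the scene stay as the last step left them, time stands still between calls to the robot, and variables do not carry over. Pictures are saved under pics/ and viewed, at most 10 in all, crops included, and the job is handed in when it is done.

```bash
ls; mkdir -p pics
```

Run:
```python
from bench import robot
import cv2, numpy as np, pickle
o=robot.get_obs();print(o)
S={}
for n in("scene","side","wrist"):
    s=robot.snapshot(n);S[n]=s;cv2.imwrite(f"pics/{n}0.png",s["color"])
    E=s["extrinsics"];print(n,s["fx"],s["cx"],s["cy"],(-E[:3,:3].T@E[:3,3]).round(3),E[2,:3].round(2))
pickle.dump(S,open("s0.pkl","wb"))
```

```text
bench.py
pics
{'time': 0.0, 'joint_positions': array([ 1.24589377e+00,  8.79515933e-02,  1.37226708e+00, -2.65415453e-05,
        1.68360752e+00, -1.03108206e-01]), 'qvel': array([ 0.00128705,  0.0012512 ,  0.00199873,  0.00019815, -0.00090475,
       -0.00148354]), 'joint_torque': array([ 2.40716745e-04, -3.40168083e+01, -3.02431941e+01,  7.18981633e-02,
        3.27333400e-02, -1.59909823e-04]), 'tool_pos': array([0.12082692, 0.53598816, 0.20429955]), 'ee_rot': array([-3.13936826e+00, -2.03648906e-04,  2.91979512e+00]), 'wrist_force': array([ 0.14628094,  0.29121554, -0.10461341]), 'wrist_torque': array([ 0.01667255, -0.00230843,  0.0292222 ]), 'finger_force': 0.0, 'width': 0.09409311840429067}
scene 400.67055181130416 279.44576737100795 215.77913579980265 [-0.061 -0.425  0.69 ] [ 0.64  0.44 -0.63]
side 425.0599205319755 278.8531864956316 217.03001079004207 [0.357 0.862 0.697] [ 0.22 -0.8  -0.56]
wrist 308.22112636501566 280.8915709132239 203.137462338661 [0.043 0.553 0.384] [ 0.26 -0.06 -0.96]
```

View pics/scene0.png

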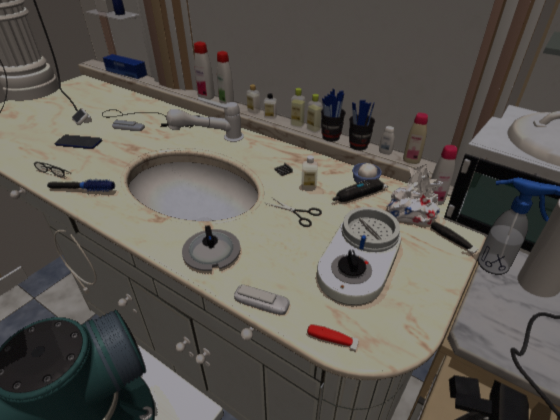

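View pics/side0.png

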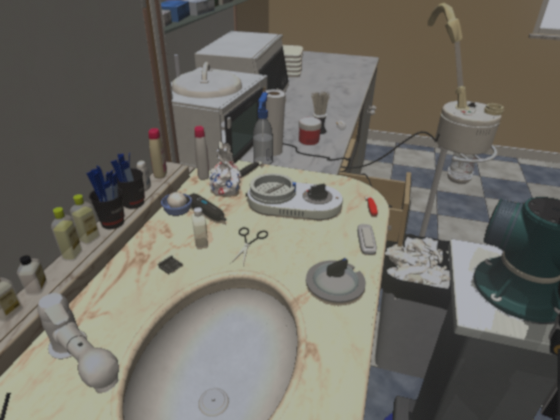

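The scene view shows the lid at about (211,248) and its handle at (209,236), the pot at (371,230) and the knob at (351,263). In the side view the lid is at (336,281), the pot at (273,189) and the knob at (320,192). I'll enlarge these next.

Run:
```python
import cv2, numpy as np, pickle
S=pickle.load(open("s0.pkl","rb"))
def crop(n,x,y,w,h):
    c=S[n]["color"][y:y+h,x:x+w]
    c=(255*(c/255.)**0.6).astype(np.uint8)
    return cv2.resize(c,(400,300),interpolation=cv2.INTER_CUBIC)
a=np.vstack([np.hstack([crop("scene",171,210,80,60),crop("scene",296,200,133,100)]),np.hstack([crop("side",296,248,80,60),crop("side",240,160,120,90)])])
cv2.imwrite("pics/comp0.png",a)
```

```text
(no output)
```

View pics/comp0.png

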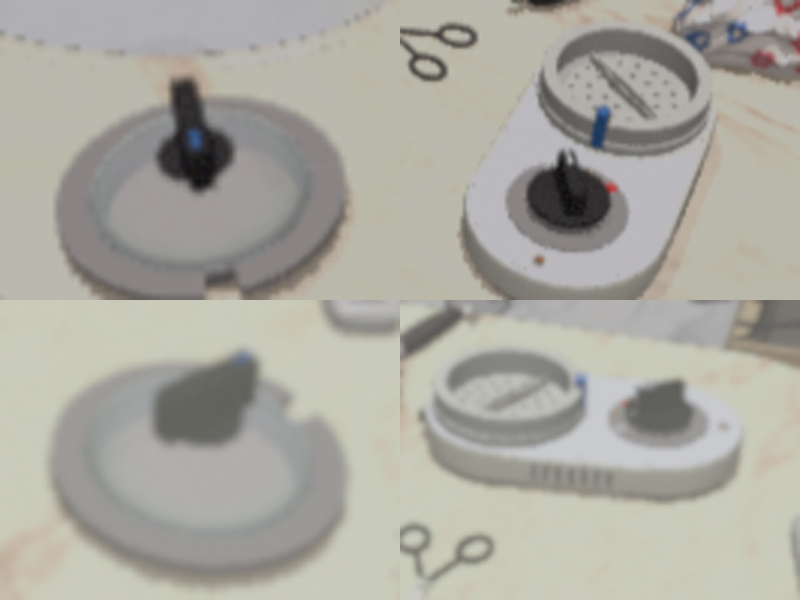

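The crops show the lid's blue tick and its notch, both on the operator's side in the scene view and at upper right in the side view. They also show the pot rim, the key, the knob and the red dot. I'll triangulate these roughly now and refine from the wrist camera.

Create h.py:
```python
import cv2, numpy as np, pickle
from bench import robot
def ray(s,u,v):
    E=s["extrinsics"];R=E[:3,:3];c=-R.T@E[:3,3]
    d=R.T@np.array([(u-s["cx"])/s["fx"],(v-s["cy"])/s["fy"],1]);return c,d/np.linalg.norm(d)
def plane(s,p,z):
    c,d=ray(s,*p);return c+d*(z-c[2])/d[2]
def tri(*sp):
    A=0;b=0;L=[]
    for s,p in sp:
        c,d=ray(s,*p);P=np.eye(3)-np.outer(d,d);A=A+P;b=b+P@c;L.append((c,P))
    x=np.linalg.solve(A,b);return x,[round(1e3*np.linalg.norm(P@(x-c)),1) for c,P in L]
def proj(s,X):
    p=s["extrinsics"]@np.r_[X,1];return s["fx"]*p[0]/p[2]+s["cx"],s["fy"]*p[1]/p[2]+s["cy"]
```

Run:
```python
from h import *
S=pickle.load(open("s0.pkl","rb"));a,b=S["scene"],S["side"]
for n,p,q in [("tick",(209.8,237.6),(344.4,259.2)),("notch",(215.4,266),(356,269)),("lidc",(211.2,249.2),(335.8,281.4)),
 ("pot",(371.7,228.3),(273,187)),("key",(363.7,237.3),(294.3,184)),("red",(366.7,262.3),(240+228/3.33,160+104/3.33)),
 ("end dot",(342.3,286.7),(240+325/3.33,160+126/3.33)),("knobdisc",(296+170/3,266),(240+258/3.33,160+112/3.33))]:
    x,e=tri((a,p),(b,q));print(n,x.round(4),e)
```

```text
tick [0.4082 0.094  0.0665] [np.float64(0.1), np.float64(0.1)]
notch [0.3804 0.0601 0.0159] [np.float64(0.7), np.float64(0.7)]
lidc [0.4208 0.1105 0.0094] [np.float64(0.9), np.float64(0.9)]
pot [ 0.6652 -0.1942  0.052 ] [np.float64(0.4), np.float64(0.4)]
key [ 0.6022 -0.1993  0.0715] [np.float64(0.8), np.float64(0.8)]
red [ 0.5648 -0.2284  0.0379] [np.float64(1.9), np.float64(1.9)]
end dot [ 0.473  -0.2163  0.0373] [np.float64(0.5), np.float64(0.5)]
knobdisc [ 0.5327 -0.2098  0.0446] [np.float64(0.4), np.float64(0.4)]
```

The heights agree with the text: tick 66 mm, key 71 mm, and lid yaw about 0.9 against steriliser yaw about 0.1. I'll move above the lid and turn for the grasp.

Units first: shifts go in units of 50 mm and turns go in units of 0.1 rad. So -0.0297 m is -0.594, -0.0269 m is -0.538.

Call:
drive_effector:
  rows:
    - {"aperture": 0.094,"trans": [-0.594,-0.538,0]}
    - {"aperture": 0.094,"trans": [-0.594,-0.538,0]}
    - {"aperture": 0.094,"trans": [-0.594,-0.538,0]}
    - {"aperture": 0.094,"trans": [-0.594,-0.538,0]}
    - {"aperture": 0.094,"trans": [-0.594,-0.538,0]}
    - {"aperture": 0.094,"trans": [-0.594,-0.538,0]}
    - {"aperture": 0.094,"trans": [-0.594,-0.538,0]}
    - {"aperture": 0.094,"trans": [-0.594,-0.538,0]}
    - {"aperture": 0.094,"trans": [-0.594,-0.538,0]}
    - {"aperture": 0.094,"trans": [-0.594,-0.538,0]}
    - {"aperture": 0.094,"trans": [-0.594,-0.538,0]}
    - {"aperture": 0.094,"trans": [-0.594,-0.538,0]}
    - {"aperture": 0.094,"trans": [-0.594,-0.538,0]}

```text
time: 1.23
tool_pos: [0.4212, 0.1086, 0.2054]
ee_rot: [3.141, 0.0, 2.92]
wrist_force: [0.3, 0.5, -0.2]
width: 0.0936
finger_force: 0.0
```

Call:
drive_effector:
  rows:
    - {"aperture": 0.094,"yaw": 1.2}
    - {"aperture": 0.094,"yaw": 1.2}
    - {"aperture": 0.094,"yaw": 1.2}
    - {"aperture": 0.094,"yaw": 1.2}
    - {"aperture": 0.094,"yaw": 1.2}
    - {"aperture": 0.094,"yaw": 1.2}
    - {"aperture": 0.094,"yaw": 1.2}
    - {"aperture": 0.094,"yaw": 1.2}
    - {"aperture": 0.094,"yaw": 1.2}
    - {"aperture": 0.094,"yaw": 1.2}
    - {"aperture": 0.094,"yaw": 1.2}
    - {"aperture": 0.094,"yaw": 1.2}
    - {"aperture": 0.094,"yaw": 1.2}
    - {"aperture": 0.094,"yaw": 1.2}
    - {"aperture": 0.094,"yaw": 1.2}
    - {"aperture": 0.094,"yaw": 1.2}
    - {"aperture": 0.094,"yaw": 1}
    - {"aperture": 0.094}

```text
time: 2.73
tool_pos: [0.4205, 0.1104, 0.2051]
ee_rot: [-3.141, 0.0, 0.898]
wrist_force: [-0.0, -0.4, -0.3]
width: 0.094
finger_force: 0.0
```

Run:
```python
from h import *
o=robot.get_obs();print(o["tool_pos"],o["ee_rot"])
s=robot.snapshot("wrist");pickle.dump(s,open("w1.pkl","wb"));cv2.imwrite("pics/w1.png",(255*(s["color"]/255.)**0.6).astype(np.uint8))
```

```text
[0.42050982 0.11043988 0.20514014] [-3.14112206e+00  3.70381195e-04  8.98217969e-01]
```

View pics/w1.png

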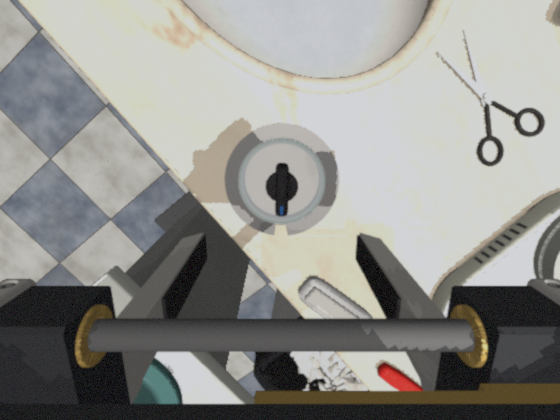

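The wrist view shows the lid centred at (283,180), its handle bar at x≈282 and y 165–214, the blue tick at (282,211) and the notch at the bottom near (281,230). I'll measure the bar and ring by masks.

Run:
```python
from h import *
s=pickle.load(open("w1.pkl","rb"));S=pickle.load(open("s0.pkl","rb"))
im=s["color"];roi=im[110:240,215:350].astype(int)
hsv=cv2.cvtColor(im,cv2.COLOR_BGR2HSV)[110:240,215:350]
bl=((roi[...,0]-roi[...,2]>35)).astype(np.uint8);v,u=np.nonzero(bl);t=(u.mean()+215,v.mean()+110);print("tick px",t,len(u))
dk=(roi.max(2)<22).astype(np.uint8);v,u=np.nonzero(dk)
for y in range(v.min(),v.max()+1,4):
    k=u[v==y]; print(y+110,k.min()+215 if len(k) else 0,k.max()+215 if len(k) else 0,end=' | ')
print()
print("tick z.066",plane(s,t,.0665))
print("tri",tri((s,t),(S["scene"],(209.8,237.6)),(S["side"],(344.4,259.2))))
print("tri scene/wrist",tri((s,t),(S["scene"],(209.8,237.6))))
# ring
g=im[110:240,215:350];print(im[180,225:345:3].max(1)); print(im[110:245:3,300].max(1))
```

```text
tick px (np.float64(281.0), np.float64(210.0)) 27
164 279 285 | 168 277 287 | 172 276 287 | 176 271 292 | 180 268 295 | 184 267 296 | 188 267 296 | 192 268 295 | 196 271 292 | 200 276 287 | 204 276 286 | 208 276 286 | 212 277 286 | 216 0 0 | 220 0 0 | 224 0 0 | 228 0 0 | 232 0 0 | 236 0 0 | 
tick z.066 [0.40847832 0.0951409  0.0665    ]
tri (array([0.40832253, 0.0945389 , 0.06639105]), [np.float64(0.6), np.float64(0.3), np.float64(0.5)])
tri scene/wrist (array([0.40849549, 0.09481312, 0.0657353 ]), [np.float64(0.2), np.float64(0.2)])
[ 76  66  66  63  72 112 113 145 147 150 147 149 149 147  44   9  13   8
  12  11  13   8  13  14 118 150 149 149 150 146 144 130 118  98  64  64
  65  92 173 190]
[191 192 192 192 186 177 151 150 150 150 149 115 118 144 147 148 146 149
 150 149 150 150 150 151 149 151 151 150 151 147 149 149 148 140 110 120
 109 129 127 127 114 174 184 185 184]
```

Run:
```python
from h import *
s=pickle.load(open("w1.pkl","rb"))
p=plane(s,(281.4,214.5),.066);q=plane(s,(282,165),.050);r=plane(s,(281.5,186.3),.038)
for a in(q,r):
    d=(a-p)[:2];print(np.linalg.norm(d),np.arctan2(d[1],d[0]))
print(p,q,r)
for y in (.88,.9,.92): print(p[:2]+.028*np.array([np.cos(y),np.sin(y)]))
o=robot.get_obs();print(o["tool_pos"],o["ee_rot"],robot.tcp_to_grasp)
```

```text
0.051558332926975675 0.8874106502744187
0.025085914403750853 0.8948540755919493
[0.40554558 0.0907462  0.066     ] [0.43810065 0.13072657 0.05      ] [0.42124015 0.11031617 0.038     ]
[0.42338581 0.11232689]
[0.42295066 0.11267936]
[0.42250855 0.11302305]
[0.42049854 0.11043972 0.20518259] [-3.14114410e+00  3.77176564e-04  9.01930568e-01] 0.0188
```

Converted, 0.04 m is 0.8, 0.0025 m is 0.05.

Call:
drive_effector:
  rows:
    - {"aperture": 0.06,"trans": [0.05,0.012,0.8]}
    - {"aperture": 0.05,"trans": [0,0,0.8]}
    - {"aperture": 0.05,"trans": [0,0,0.8]}
    - {"aperture": 0.05,"trans": [0,0,0.6]}
    - {"aperture": 0.05,"trans": [0,0,0.26]}
    - {"aperture": 0.05}
    - {"aperture": 0}
    - {"aperture": 0}
    - {"aperture": 0}
    - {"aperture": 0}
    - {"aperture": 0}
    - {"aperture": 0}

```text
time: 3.78
tool_pos: [0.4233, 0.1122, 0.0433]
ee_rot: [3.14, -0.001, 0.9]
wrist_force: [-0.6, 0.3, 0.2]
width: 0.0173
finger_force: 0.0
```

Call:
drive_effector:
  rows:
    - {"aperture": 0}
    - {"aperture": 0}
    - {"aperture": 0}
    - {"aperture": 0}

```text
time: 4.12
tool_pos: [0.4231, 0.1122, 0.0432]
ee_rot: [3.141, -0.001, 0.9]
wrist_force: [-0.7, 0.5, 5.5]
width: 0.0136
finger_force: 30.0
```

Call:
drive_effector:
  rows:
    - {"aperture": 0,"trans": [0,0,-0.4]}
    - {"aperture": 0,"trans": [0,0,-0.8]}
    - {"aperture": 0,"trans": [0,0,-0.8]}
    - {"aperture": 0,"trans": [0,0,-0.4]}
    - {"aperture": 0}

```text
time: 4.53
tool_pos: [0.4258, 0.1124, 0.1676]
ee_rot: [3.134, -0.007, 0.9]
wrist_force: [1.5, 0.1, -1.9]
width: 0.0138
finger_force: 30.0
```

Gripped and lifted (30 N, 13.6 mm bar). I'll check the cologne's position before crossing and refine the pot by ellipse fits in the two fixed views.

Run:
```python
from h import *
S=pickle.load(open("s0.pkl","rb"))
print("cologne",plane(S["scene"],(309,188),0),plane(S["side"],(201,243),0), plane(S["scene"],(309,160),.104))
for n,(x,y,w,h) in {"scene":(330,195,85,60),"side":(240,165,65,60)}.items():
    s=S[n];im=s["color"][y:y+h,x:x+w].astype(int)
    m=((im[...,0]-im[...,2]>30)).astype(np.uint8);k,l,st,c=cv2.connectedComponentsWithStats(m)
    for i in range(1,k):
        if st[i,4]>3: print(n,"blue",st[i,:2]+[x,y],st[i,2:],c[i]+[x,y])
o=robot.get_obs();print(o["tool_pos"],o["ee_rot"])
```

```text
cologne [0.78636292 0.0538367  0.        ] [0.78887546 0.05875842 0.        ] [0.77302214 0.05112903 0.104     ]
scene blue [407 207] [ 4  3 11] [408.63636364 207.90909091]
scene blue [360 235] [ 6 14 47] [362.27659574 241.44680851]
side blue [293 182] [3 4 9] [293.88888889 183.33333333]
[0.42579635 0.1123728  0.16757243] [ 3.13431045 -0.00732933  0.89974487]
```

Converted, 0.12 rad is 1.2.

Call:
drive_effector:
  rows:
    - {"aperture": 0,"yaw": 1}
    - {"aperture": 0,"yaw": 1.2}
    - {"aperture": 0,"yaw": 1.2}
    - {"aperture": 0,"yaw": 1.2}
    - {"aperture": 0,"yaw": 1.2}
    - {"aperture": 0,"yaw": 1.2}
    - {"aperture": 0,"yaw": 1}
    - {"aperture": 0}

```text
time: 5.2
tool_pos: [0.4213, 0.1118, 0.1595]
ee_rot: [3.141, 0.005, 0.098]
wrist_force: [-0.3, -0.2, -2.4]
width: 0.0137
finger_force: 30.0
```

Call:
drive_effector:
  rows:
    - {"aperture": 0,"trans": [0.1,0.4,0]}
    - {"aperture": 0,"trans": [0.1,0.7,0]}
    - {"aperture": 0,"trans": [0.1,0.7,0]}
    - {"aperture": 0,"trans": [0.1,0.7,0]}
    - {"aperture": 0,"trans": [0.1,0.7,0]}
    - {"aperture": 0,"trans": [0.1,0.7,0]}
    - {"aperture": 0,"trans": [0.1,0.7,0]}
    - {"aperture": 0,"trans": [0.1,0.7,0]}
    - {"aperture": 0,"trans": [0.1,0.7,0]}
    - {"aperture": 0,"trans": [0.04,0.54,0]}
    - {"aperture": 0}
    - {"aperture": 0}

```text
time: 6.2
tool_pos: [0.5011, -0.2094, 0.1599]
ee_rot: [-3.139, 0.004, 0.099]
wrist_force: [0.1, 0.3, -2.0]
width: 0.0138
finger_force: 30.0
```

Run:
```python
from h import *
o=robot.get_obs();print(o["tool_pos"],o["ee_rot"])
s=robot.snapshot("wrist");pickle.dump(s,open("w2.pkl","wb"));cv2.imwrite("pics/w2.png",(255*(s["color"]/255.)**0.6).astype(np.uint8))
```

```text
[ 0.50111667 -0.20941031  0.15985844] [-3.13872961  0.00351404  0.09931821]
```

View pics/w2.png

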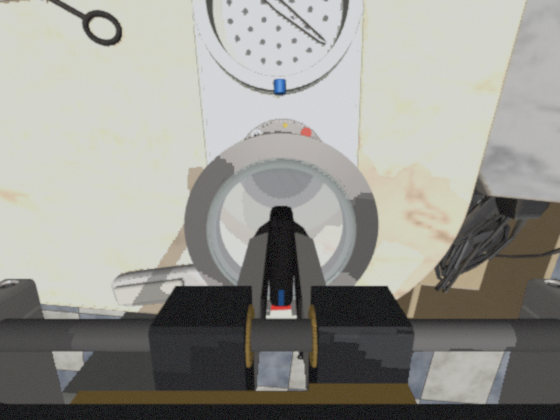

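The wrist view shows the pot at the top, cut off by the frame, and the key top at (280,86). The red dot is at (306,132) and the held lid's ring spans x 186–378. I'll back off 6 cm to see the whole pot.

Converted, -0.03 m is -0.6.

Call:
drive_effector:
  rows:
    - {"aperture": 0,"trans": [-0.6,0,0]}
    - {"aperture": 0,"trans": [-0.6,0,0]}
    - {"aperture": 0}
    - {"aperture": 0}
    - {"aperture": 0}

```text
time: 6.67
tool_pos: [0.4427, -0.2135, 0.1624]
ee_rot: [-3.141, -0.001, 0.102]
wrist_force: [-0.5, 0.2, -1.6]
width: 0.0141
finger_force: 30.0
```

Run:
```python
from h import *
o=robot.get_obs();print(o["tool_pos"],o["ee_rot"])
s=robot.snapshot("wrist");pickle.dump(s,open("w3.pkl","wb"));cv2.imwrite("pics/w3.png",(255*(s["color"]/255.)**0.6).astype(np.uint8))
```

```text
[ 0.44270793 -0.21354093  0.16244988] [-3.14141751e+00 -9.96160777e-04  1.01708131e-01]
```

View pics/w3.png

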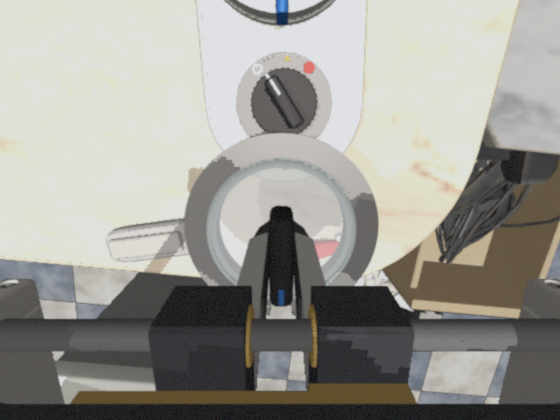

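That was the wrong way for the pot, but it gives a clear view of the knob: the bar runs (267,76)–(302,127), the red dot is at (309,67) and the disc centre at about (284,102). Going forward now for the pot.

Converted, 0.035 m is 0.7, 0.02 m is 0.4.

Call:
drive_effector:
  rows:
    - {"aperture": 0,"trans": [0.4,0,0]}
    - {"aperture": 0,"trans": [0.7,0,0]}
    - {"aperture": 0,"trans": [0.7,0,0]}
    - {"aperture": 0,"trans": [0.4,0,0]}
    - {"aperture": 0,"trans": [0.2,0,0]}
    - {"aperture": 0}
    - {"aperture": 0}
    - {"aperture": 0}

```text
time: 7.38
tool_pos: [0.5609, -0.2026, 0.1624]
ee_rot: [-3.141, 0.001, 0.1]
wrist_force: [-0.4, -0.6, -2.3]
width: 0.0139
finger_force: 30.0
```

Run:
```python
from h import *
o=robot.get_obs();print(o["tool_pos"],o["ee_rot"])
s=robot.snapshot("wrist");pickle.dump(s,open("w4.pkl","wb"));cv2.imwrite("pics/w4.png",(255*(s["color"]/255.)**0.6).astype(np.uint8))
```

```text
[ 0.56094522 -0.20260673  0.16235513] [-3.14137244e+00  1.02316293e-03  9.98422661e-02]
```

View pics/w4.png

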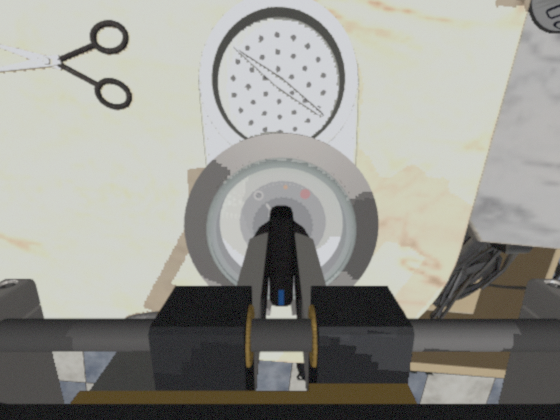

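The pot is now fully visible: inner-wall ring centre about (278,77), radius about 65 px. The lid ring is centred about (282,225) with radius 96 px. I'll fit circles on radial edges.

Add to h.py:
```python
def circ(P):
    P=np.asarray(P);ok=np.ones(len(P),bool)
    for _ in range(6):
        A=np.c_[2*P[ok],np.ones(ok.sum())];x=np.linalg.lstsq(A,(P[ok]**2).sum(1),rcond=None)[0]
        c=x[:2];r=np.sqrt(x[2]+c@c);e=np.abs(np.linalg.norm(P-c,axis=1)-r);ok=e<max(.0008,2*np.median(e[ok]))
    return c.round(4),round(r,4),ok.sum(),round(e[ok].std()*1e3,2)
def edges(s,c,r0,r1,angs,z,sign=1):
    g=cv2.GaussianBlur(s["color"],(0,0),1).max(2).astype(np.float32);out=[]
    rr=np.arange(r0,r1,.25)
    for a in angs:
        u=c[0]+rr*np.cos(a);v=c[1]+rr*np.sin(a)
        pr=cv2.remap(g,u[None].astype(np.float32),v[None].astype(np.float32),cv2.INTER_LINEAR)[0]
        d=sign*np.gradient(pr);k=d.argmax()
        if d[k]>1: out.append(plane(s,(u[k],v[k]),z)[:2])
    return out
def blob(s,m,x,y,w,h,n=4):
    k,l,st,c=cv2.connectedComponentsWithStats(m[y:y+h,x:x+w].astype(np.uint8))
    return [(c[i]+[x,y],st[i]) for i in range(1,k) if st[i,4]>=n]
```

Run:
```python
from h import *
w2,w3,w4=[pickle.load(open(f"w{i}.pkl","rb")) for i in(2,3,4)];S=pickle.load(open("s0.pkl","rb"))
A=np.radians
print("pot inner",circ(edges(w4,(278,77),52,72,A(np.r_[-180:40:3,140:180:3]),.064)))
print("pot inner w4 all",circ(edges(w4,(278,77),52,72,A(np.arange(0,360,3)),.064)))
for i,w in((2,w2),(3,w3),(4,w4)): print("lid ring",i,circ(edges(w,(282,226),85,108,A(np.arange(190,350,2)),.133)), circ(edges(w,(282,226),85,108,A(np.arange(190,350,2)),.133,-1)))
im=w2["color"].astype(int);m=im[...,0]-im[...,2]>50
print("key w2",blob(w2,m,250,60,60,50))
im=w3["color"].astype(int);
print("red w3",[(b[0],b[1][4],plane(w3,b[0],.036)) for b in blob(w3,im[...,2]-im[...,1]>60,295,50,30,35)])
print("disc outer grey(z.036)",circ(edges(w3,(284,100),38,56,A(np.r_[180:360:3]),.036)))
print("disc black(z.05)",circ(edges(w3,(284,102),25,39,A(np.arange(0,360,3)),.05)))
# bar: dark core
b=(w3["color"].max(2)<14);print([(c,st) for c,st in blob(w3,b,240,60,90,80,20)])
wl=w3["color"].min(2);print(wl[70:130:3,255:312:3])
```

```text
pot inner (array([ 0.6663, -0.1902]), np.float64(0.0561), np.int64(88), np.float64(0.11))
pot inner w4 all (array([ 0.6663, -0.1902]), np.float64(0.056), np.int64(102), np.float64(0.11))
lid ring 2 (array([ 0.5009, -0.2101]), np.float64(0.0687), np.int64(63), np.float64(0.2)) (array([ 0.5014, -0.2101]), np.float64(0.0671), np.int64(20), np.float64(0.1))
lid ring 3 (array([ 0.4413, -0.2144]), np.float64(0.0697), np.int64(58), np.float64(0.17)) (array([ 0.4533, -0.2137]), np.float64(0.0575), np.int64(19), np.float64(0.13))
lid ring 4 (array([ 0.5599, -0.2034]), np.float64(0.0695), np.int64(71), np.float64(0.17)) (array([ 0.5715, -0.2031]), np.float64(0.0617), np.int64(27), np.float64(1.34))
key w2 [(array([279.06578947,  85.5       ]), array([ 24,  19,  11,  14, 152], dtype=int32))]
red w3 [(array([308.54464286,  67.16964286]), np.int32(112), array([ 0.56662295, -0.22697722,  0.036     ]))]
disc outer grey(z.036) (array([ 0.5324, -0.2075]), np.float64(0.0456), np.int64(59), np.float64(0.15))
disc black(z.05) (array([ 0.5323, -0.2075]), np.float64(0.03), np.int64(100), np.float64(0.17))
[... 924 characters left out ...]
  11  35  43  47  43  25  33  46  50  50  52
   50]
 [ 48  48  49  51  49  50  50  21  17  41  47  45  39  19  44  44  50  51
   50]
 [ 50  47  50  50  51  49  51  43  12  27  45  45  44  33  20  46  49  51
   51]
 [ 49  49  48  48  48  51  50  52  20  16  36  47  44  40  23  41  45  49
   50]
 [ 44  49  49  49  51  51  52  50  49  15  22  45  45  39  37  15  43  46
   49]
 [ 64  50  49  48  50  50  50  50  52  41  12  36  46  42  40  28  33  48
   49]
 [125  43  47  49  47  51  49  47  48  48  23  20  43  46  40  31  26  45
   46]
 [152  87  46  50  48  49  48  50  51  48  35  11  28  44  28  21  42  43
   57]
 [152 150  66  47  49  49  49  49  49  51  51  18  11  21  30  44  45  60
  136]]
```

Circle fits agree with the text: pot inner radius 56.1 mm, knob disc 30.0 mm, and pot to knob 135.1 mm, which gives a steriliser yaw of 0.128. The lid centre sits 1 mm off the TCP. Moving over the pot.

Converted, -0.0025 m is -0.05, 0.035 m is 0.7, -0.028 rad is -0.28.

Call:
drive_effector:
  rows:
    - {"aperture": 0,"trans": [0.4,-0.05,0],"yaw": -0.28}
    - {"aperture": 0,"trans": [0.7,0,0]}
    - {"aperture": 0,"trans": [0.7,0,0]}
    - {"aperture": 0,"trans": [0.34,0,0]}
    - {"aperture": 0,"trans": [0,0,0.4]}
    - {"aperture": 0,"trans": [0,0,0.4]}
    - {"aperture": 0,"trans": [0,0,0.16]}
    - {"aperture": 0}
    - {"aperture": 0}
    - {"aperture": 0}

```text
time: 8.27
tool_pos: [0.668, -0.1877, 0.1164]
ee_rot: [3.14, -0.002, 0.127]
wrist_force: [-0.9, 0.3, -1.0]
width: 0.0138
finger_force: 30.0
```

Run:
```python
from h import *
A=np.radians
o=robot.get_obs();t=o["tool_pos"];print(t,o["ee_rot"])
s=robot.snapshot("wrist");pickle.dump(s,open("w5.pkl","wb"))
z=t[2]-.0432
print("lid",z,circ(edges(s,(282,226),85,108,A(np.arange(190,350,2)),z+.014)))
x=np.array([np.cos(.128),np.sin(.128)])
print("want TCP xy ~",np.array([.6663,-.1902])+[.0011,.0008])
a=robot.snapshot("scene");b=robot.snapshot("side");pickle.dump((a,b),open("s5.pkl","wb"))
f=lambda n,x,y,w,h:cv2.resize((255*(n["color"][y:y+h,x:x+w]/255.)**.6).astype(np.uint8),(400,400),interpolation=cv2.INTER_CUBIC)
cv2.imwrite("pics/c5.png",np.hstack([f(a,321,180,100,100),f(b,225,130,100,100)]))
```

```text
[ 0.66797267 -0.18767048  0.11640638] [ 3.14044703e+00 -2.37289405e-03  1.27170884e-01]
lid 0.07320637787004347 (array([ 0.6678, -0.1884]), np.float64(0.0693), np.int64(59), np.float64(0.19))
want TCP xy ~ [ 0.6674 -0.1894]
```

View pics/c5.png

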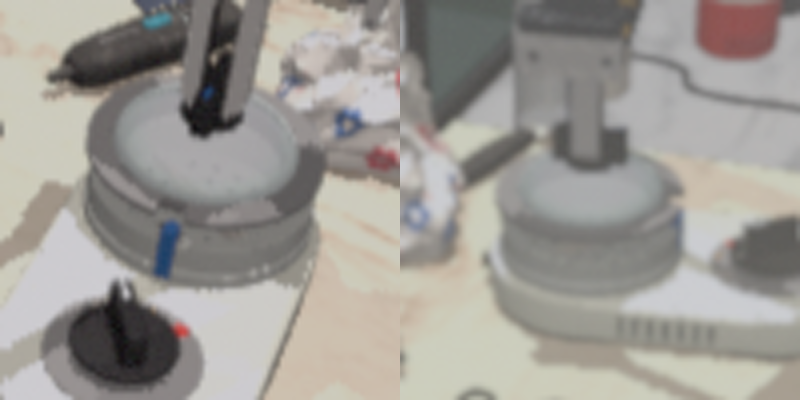

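The notch sits directly above the blue key in the scene view, with the notch at (170,210) and the key at (168,235) in the crop. I'll correct about 1.5 mm and lower gently.

Converted, 0.002 m is 0.04, 0.0015 m is 0.03.

Call:
drive_effector:
  rows:
    - {"aperture": 0,"trans": [-0.028,0.03,0]}
    - {"aperture": 0,"trans": [0,0,0.06]}
    - {"aperture": 0,"trans": [0,0,0.06]}
    - {"aperture": 0,"trans": [0,0,0.04]}
    - {"aperture": 0}
    - {"aperture": 0}
    - {"aperture": 0}

```text
time: 9.0
tool_pos: [0.6665, -0.1887, 0.1063]
ee_rot: [-3.141, 0.0, 0.128]
wrist_force: [-0.4, 0.4, -1.8]
width: 0.0136
finger_force: 30.0
```

Call:
drive_effector:
  rows:
    - {"aperture": 0,"trans": [0,0,0.04]}
    - {"aperture": 0,"trans": [0,0,0.04]}
    - {"aperture": 0,"trans": [0,0,0.04]}
    - {"aperture": 0}
    - {"aperture": 0}

```text
time: 9.42
tool_pos: [0.6664, -0.1887, 0.1001]
ee_rot: [-3.141, 0.001, 0.128]
wrist_force: [-0.1, 0.5, -2.1]
width: 0.0136
finger_force: 30.0
```

Call:
drive_effector:
  rows:
    - {"aperture": 0,"trans": [0,0,0.02]}
    - {"aperture": 0}
    - {"aperture": 0}

```text
time: 9.67
tool_pos: [0.6665, -0.1887, 0.0995]
ee_rot: [-3.142, -0.0, 0.128]
wrist_force: [0.7, 0.8, -3.2]
width: 0.0138
finger_force: 30.0
```

Call:
drive_effector:
  rows:
    - {"aperture": 0,"trans": [0,0,0.014]}
    - {"aperture": 0}
    - {"aperture": 0}

```text
time: 9.92
tool_pos: [0.6665, -0.1887, 0.0988]
ee_rot: [-3.142, -0.0, 0.128]
wrist_force: [-0.3, -0.2, -1.6]
width: 0.0135
finger_force: 30.0
```

Call:
drive_effector:
  rows:
    - {"aperture": 0,"trans": [0,0,0.01]}
    - {"aperture": 0}
    - {"aperture": 0}

```text
time: 10.17
tool_pos: [0.6666, -0.1887, 0.0983]
ee_rot: [-3.142, -0.0, 0.128]
wrist_force: [0.1, 0.7, -2.4]
width: 0.0138
finger_force: 30.0
```

Converted, 0.0007 m is 0.014.

Call:
drive_effector:
  rows:
    - {"aperture": 0,"trans": [0,0,0.014]}
    - {"aperture": 0}
    - {"aperture": 0}

```text
time: 10.42
tool_pos: [0.6666, -0.1887, 0.0982]
ee_rot: [3.141, -0.001, 0.128]
wrist_force: [-0.4, 0.1, 1.3]
width: 0.0137
finger_force: 30.0
```

Call:
drive_effector:
  rows:
    - {"aperture": 0,"trans": [0,0,0.014]}
    - {"aperture": 0}
    - {"aperture": 0}

```text
time: 10.67
tool_pos: [0.6667, -0.1888, 0.0982]
ee_rot: [3.141, -0.001, 0.128]
wrist_force: [-2.4, 1.6, 4.9]
width: 0.0135
finger_force: 30.0
```

Contact came at TCP z = 0.0982, exactly the seated height. Releasing and rising.

Converted, -0.03 m is -0.6, -0.01 m is -0.2.

Call:
drive_effector:
  rows:
    - {"aperture": 0,"trans": [0,0,-0.016]}
    - {"aperture": 0.03}
    - {"aperture": 0.03}
    - {"aperture": 0.03}
    - {"aperture": 0.03}
    - {"aperture": 0.03}
    - {"aperture": 0.03,"trans": [0,0,-0.2]}
    - {"aperture": 0.03,"trans": [0,0,-0.6]}
    - {"aperture": 0.03,"trans": [0,0,-0.6]}
    - {"aperture": 0.03}
    - {"aperture": 0.03}

```text
time: 11.58
tool_pos: [0.6682, -0.1894, 0.172]
ee_rot: [3.138, -0.007, 0.128]
wrist_force: [-0.8, 0.3, -0.5]
width: 0.0296
finger_force: 0.0
```

Run:
```python
from h import *
A=np.radians
w3=pickle.load(open("w3.pkl","rb"))
wl=w3["color"].min(2).astype(int);v,u=np.nonzero(wl[74:97,262:284]>110);u=u+262;v=v+74
P=np.array([plane(w3,(a,b),.074)[:2] for a,b in zip(u,v)]);c=P.mean(0);d=np.linalg.svd(P-c)[2][0];d*=np.sign(d[0])
k=np.array([.5323,-.2075]);print("pointer yaw",np.arctan2(d[1],d[0]),"centroid dir",np.arctan2(*(c-k)[::-1]),np.linalg.norm(c-k),len(u))
r=np.array([.56662,-.22698])-k;print("red dir",np.arctan2(*r[::-1]),"expect",.128-.65)
o=robot.get_obs();t=o["tool_pos"];print(t,o["ee_rot"])
s=robot.snapshot("wrist");a=robot.snapshot("scene");b=robot.snapshot("side");pickle.dump((a,b,s),open("s6.pkl","wb"))
f=lambda n,x,y,w,h:cv2.resize((255*(n["color"][y:y+h,x:x+w]/255.)**.6).astype(np.uint8),(400,400),interpolation=cv2.INTER_CUBIC)
cv2.imwrite("pics/c6.png",np.hstack([f(a,321,180,100,100),f(b,235,130,100,100)]))
# lid ring in side/scene by blue tick: height
for n,s_,box in(("scene",a,(340,190,60,50)),("side",b,(240,140,70,50))):
    im=s_["color"].astype(int);print(n,[(q[0],q[1][4]) for q in blob(s_,im[...,0]-im[...,2]>30,*box)])
```

```text
pointer yaw 0.763684081392981 centroid dir 0.6863837258382063 0.016895152870947085 87
red dir -0.516254495451521 expect -0.522
[ 0.66820611 -0.18936663  0.1720077 ] [ 3.13815961 -0.0067023   0.12782503]
scene [(array([363.15789474, 237.26315789]), np.int32(19))]
side [(array([293.5, 183.5]), np.int32(4))]
```

View pics/c6.png

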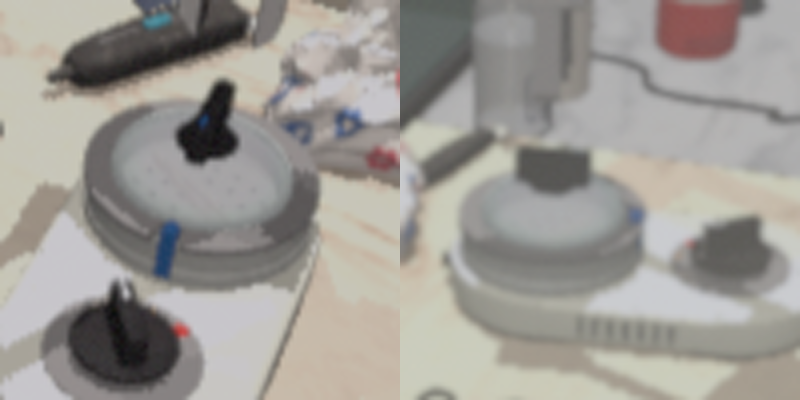

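The lid is seated flat with the key standing through the notch, and the handle is free. The pointer yaw is about 0.76, and the red dot direction of −0.516 matches the expected −0.522. Next is the knob.

Converted, 0.03 m is 0.6, -0.0004 m is -0.008, -0.12 rad is -1.2.

Call:
drive_effector:
  rows:
    - {"aperture": 0.03,"trans": [-0.4,0,0]}
    - {"aperture": 0.03,"trans": [-0.8,0,0]}
    - {"aperture": 0.03,"trans": [-0.8,0,0]}
    - {"aperture": 0.03,"trans": [-0.736,-0.008,0]}
    - {"aperture": 0.03,"yaw": -1}
    - {"aperture": 0.03,"yaw": -1.2}
    - {"aperture": 0.03,"yaw": -1.2}
    - {"aperture": 0.03,"yaw": -1.2}
    - {"aperture": 0.03,"yaw": -1.2}
    - {"aperture": 0.03,"yaw": -0.42}
    - {"aperture": 0.03,"trans": [0,0,0.6]}
    - {"aperture": 0.03,"trans": [0,0,0.6]}
    - {"aperture": 0.03}
    - {"aperture": 0.03}

```text
time: 12.9
tool_pos: [0.5285, -0.2046, 0.1043]
ee_rot: [-3.134, 0.003, 0.75]
wrist_force: [0.1, -1.5, 0.5]
width: 0.0301
finger_force: 0.0
```

Run:
```python
from h import *
o=robot.get_obs();t=o["tool_pos"];print(t,o["ee_rot"])
R=np.array([[np.cos(o["ee_rot"][2]),np.sin(o["ee_rot"][2])],[np.sin(o["ee_rot"][2]),-np.cos(o["ee_rot"][2])]])
print("tool dx dy to go",R@(np.array([.5325,-.2065])-t[:2]))
```

```text
[ 0.52854882 -0.20463366  0.10428399] [-3.13423870e+00  2.61049048e-03  7.49830941e-01]
tool dx dy to go [0.00161955 0.00405859]
```

Call:
drive_effector:
  rows:
    - {"aperture": 0.03}
    - {"aperture": 0.03}

```text
time: 13.07
tool_pos: [0.5318, -0.2063, 0.1096]
ee_rot: [3.139, -0.001, 0.75]
wrist_force: [-0.2, 1.0, -0.2]
width: 0.03
finger_force: 0.0
```

Run:
```python
from h import *
o=robot.get_obs();t=o["tool_pos"];print(t,o["ee_rot"])
R=np.array([[np.cos(o["ee_rot"][2]),np.sin(o["ee_rot"][2])],[np.sin(o["ee_rot"][2]),-np.cos(o["ee_rot"][2])]])
print("tool dx dy to go",R@(np.array([.5325,-.2065])-t[:2]))
```

```text
[ 0.5318333  -0.20629694  0.10955465] [ 3.13877069e+00 -1.13012339e-03  7.49833652e-01]
tool dx dy to go [0.0003495  0.00060296]
```

Converted, 0.02 m is 0.4, 0.01 m is 0.2.

Call:
drive_effector:
  rows:
    - {"aperture": 0.03,"trans": [0.008,0.012,0.4]}
    - {"aperture": 0.03,"trans": [0,0,0.4]}
    - {"aperture": 0.03,"trans": [0,0,0.2]}
    - {"aperture": 0.03,"trans": [0,0,0.1]}
    - {"aperture": 0.03}
    - {"aperture": 0.03}

```text
time: 13.57
tool_pos: [0.5322, -0.2062, 0.0538]
ee_rot: [3.14, -0.001, 0.75]
wrist_force: [-0.4, 0.8, 0.2]
width: 0.0301
finger_force: 0.0
```

Call:
drive_effector:
  rows:
    - {"aperture": 0}
    - {"aperture": 0}
    - {"aperture": 0}
    - {"aperture": 0}
    - {"aperture": 0}
    - {"aperture": 0}

```text
time: 14.07
tool_pos: [0.5328, -0.2069, 0.0539]
ee_rot: [3.138, -0.001, 0.75]
wrist_force: [3.0, -2.8, 2.4]
width: 0.0129
finger_force: 29.6
```

Call:
drive_effector:
  rows:
    - {"aperture": 0,"trans": [0,0,0.04]}
    - {"aperture": 0,"trans": [0,0,0.04]}
    - {"aperture": 0,"trans": [0,0,0.04]}
    - {"aperture": 0}
    - {"aperture": 0}

```text
time: 14.48
tool_pos: [0.5329, -0.2069, 0.0491]
ee_rot: [3.137, -0.001, 0.75]
wrist_force: [-0.2, -1.6, 9.5]
width: 0.013
finger_force: 29.6
```

Call:
drive_effector:
  rows:
    - {"aperture": 0,"trans": [0,0,0.04]}
    - {"aperture": 0,"trans": [0,0,0.04]}
    - {"aperture": 0}
    - {"aperture": 0}

```text
time: 14.82
tool_pos: [0.5331, -0.2068, 0.0478]
ee_rot: [3.137, -0.002, 0.75]
wrist_force: [-2.7, 1.4, 17.7]
width: 0.0128
finger_force: 29.8
```

Bottomed: 6 mm travel at 17.7 N. Now turning clockwise.

Converted, 0.11 rad is 1.1.

Call:
drive_effector:
  rows:
    - {"aperture": 0,"yaw": 0.8}
    - {"aperture": 0,"yaw": 1.1}
    - {"aperture": 0,"yaw": 1.1}
    - {"aperture": 0,"yaw": 1.1}
    - {"aperture": 0,"yaw": 1.1}
    - {"aperture": 0,"yaw": 1.1}
    - {"aperture": 0,"yaw": 1.1}
    - {"aperture": 0}

```text
time: 15.48
tool_pos: [0.5331, -0.2068, 0.0477]
ee_rot: [3.139, -0.005, 0.006]
wrist_force: [-2.5, 1.1, 18.0]
width: 0.0129
finger_force: 29.8
```

Call:
drive_effector:
  rows:
    - {"aperture": 0,"yaw": 1.1}
    - {"aperture": 0,"yaw": 1.1}
    - {"aperture": 0,"yaw": 1.1}
    - {"aperture": 0,"yaw": 1.1}
    - {"aperture": 0,"yaw": 0.82}
    - {"aperture": 0}
    - {"aperture": 0}
    - {"aperture": 0}

```text
time: 16.15
tool_pos: [0.533, -0.2068, 0.0477]
ee_rot: [-3.142, -0.005, -0.512]
wrist_force: [-3.4, 0.5, 19.0]
width: 0.0127
finger_force: 29.9
```

Call:
drive_effector:
  rows:
    - {"aperture": 0,"yaw": 0.1}
    - {"aperture": 0}
    - {"aperture": 0,"trans": [0,0,-0.08]}
    - {"aperture": 0,"trans": [0,0,-0.08]}
    - {"aperture": 0}
    - {"aperture": 0.03}
    - {"aperture": 0.03}
    - {"aperture": 0.03}
    - {"aperture": 0.03}
    - {"aperture": 0.03,"trans": [0,0,-0.2]}
    - {"aperture": 0.03,"trans": [0,0,-0.6]}
    - {"aperture": 0.03,"trans": [0,0,-0.8]}
    - {"aperture": 0.03,"trans": [0,0,-0.8]}
    - {"aperture": 0.03}
    - {"aperture": 0.03}

```text
time: 17.4
tool_pos: [0.5329, -0.2067, 0.1743]
ee_rot: [-3.141, -0.006, -0.522]
wrist_force: [-0.8, -1.1, -0.3]
width: 0.0297
finger_force: 0.0
```

Call:
drive_effector:
  rows:
    - {"aperture": 0.03,"trans": [-0.6,0,0]}
    - {"aperture": 0.03,"trans": [-0.6,0,0]}
    - {"aperture": 0.03}
    - {"aperture": 0.03}
    - {"aperture": 0.03}

```text
time: 17.82
tool_pos: [0.4793, -0.176, 0.1695]
ee_rot: [3.141, 0.002, -0.522]
wrist_force: [-0.6, 0.6, 0.5]
width: 0.0302
finger_force: 0.0
```

Run:
```python
from h import *
o=robot.get_obs();print(o["tool_pos"],o["ee_rot"])
s=robot.snapshot("wrist");a=robot.snapshot("scene");pickle.dump((s,a),open("s8.pkl","wb"))
g=lambda c:(255*(c/255.)**.6).astype(np.uint8)
cv2.imwrite("pics/c8.png",np.hstack([cv2.resize(g(s["color"]),(533,400)),cv2.resize(g(a["color"][200:300,330:397]),(267,400),interpolation=cv2.INTER_CUBIC)]))
```

```text
[ 0.47928965 -0.17598612  0.16950127] [ 3.14146799e+00  1.54039186e-03 -5.22213535e-01]
```

View pics/c8.png

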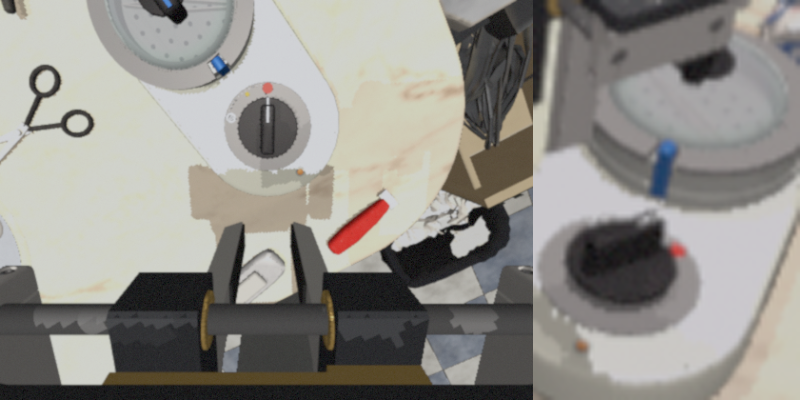

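The pointer (267,110) lines up with the red dot (267,89), and the key stands in the notch at (218,64). A quick numeric check comes before handing in.

Run:
```python
from h import *
s,a=pickle.load(open("s8.pkl","rb"));k=1.05
c=(267*k,127*k);print("disc",circ(edges(s,c,25,42,np.radians(np.arange(0,360,3)),.05)))
im=s["color"].astype(int);r=blob(s,im[...,2]-im[...,1]>60,268,80,28,22)[0][0];R=plane(s,r,.036)[:2]
v,u=np.nonzero(im.min(2)[105:133,272:290]>110);P=np.array([plane(s,(x+272,y+105),.074)[:2] for x,y in zip(u,v)]);m=P.mean(0);d=np.linalg.svd(P-m)[2][0];d*=np.sign(d[0])
K=circ(edges(s,c,25,42,np.radians(np.arange(0,360,3)),.05))[0]
an=lambda q:np.arctan2(q[1],q[0])
print("pointer",an(d),an(m-K),len(P),"red",an(R-K),"want -0.522")
```

```text
disc (array([ 0.5325, -0.2076]), np.float64(0.03), np.int64(118), np.float64(0.15))
pointer -0.5215850223709217 -0.5304600725966916 65 red -0.5202471219354979 want -0.522
```

The pointer is at −0.522 against the red dot's −0.520, and the disc measures 30.0 mm at the height for the knob out.

```bash
python3 -c "
from bench import robot
print(robot.close_job())"
```

```text
the job is handed in; nothing more can be done
None
```

The lid is seated flat with its notch over the blue key, the knob was pushed in, turned to the red dot and has sprung back out; nothing else was moved, and the job was handed in at about 18 s.

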